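Open the cutlery-pack dispenser and hold its spring pusher back for refilling

TASK

The empty red cutlery-pack dispenser on the snack counter is to be refilled: lift its loose metal cover up off the two pins and set it down flat, handle up, on the green board without dropping it, and let go of it. Then pull the dispenser's orange spring-return pusher grip back until its white line is level with the line on the yellow mark clip, and finish while still holding it there against the spring, so that a colleague can load the packs. Leave the spice shaker, the squeeze bottle and the white sauce bowl where they stand.

Things in the scene. Friction and masses are not known exactly. Their poses are not given: they have to be found in the camera images.
- dispenser: Red fixed trough, 240 (x) x 130 (y) x 90 mm high, 4 mm walls; origin centre of underside, z up, yaw within 0.5 rad. Mouth at the +x end; the pusher is pulled towards -x. 25 mm ledges close the top at both ends; the well between is open over x = -95..95, y = -61..61 mm. Two brass pins, 8 mm across, stand 12 mm above the rim at (x, y) = (106, 30) and (-106, -30) mm.
- cover: Loose aluminium plate, 240 (x) x 120 (y) x 5 mm, about 0.32 kg; origin centre of underside, z up. At the start it lies on the dispenser's rim, axes parallel to its, 13 mm holes over the pins. Black bar handle above the origin: 12 mm thick in x, 70 mm long in y, 30 to 42 mm above the underside, on 10 mm legs at y = -29 and 29 mm, open beneath.
- board: Green plastic board, fixed, 280 (its x) x 190 (its y) x 12 mm thick; origin at the centre of its underside, z up; its top lies 12 mm above the counter. It lies to the other side of the middle from the dispenser; which side varies.
- pusher: Spring pusher, under the cover at first. Origin: centre of its orange grip's top, on the white line along y; 82 mm above the counter; axes as the dispenser's. Grip 14 mm thick (x), 44 wide (y), 55 tall, on a low black carriage whose +x plate tops out 48 mm above the counter. At rest at dispenser x = 40 mm; slides 90 mm towards -x. Spring 6 N at rest, 13 N fully out; returns when let go.
- mark: Yellow clip, 12 mm wide (x), fixed outside the dispenser's +y wall, 10 mm taller than the rim, with a black line across its top in the middle of its width. Origin in the plane of that line, at the wall, 66 mm above the counter; axes as the dispenser's. Its place along the wall varies: dispenser x = -35 to -5 mm, so 45 to 75 mm of pull.
- shaker: Spice shaker, amber glass with steel cap, 54 mm across, 100 mm high, loose; origin at the centre of its underside. Leave it alone.
- squeeze_bottle: Red squeeze bottle, white cap, 56 mm across, 170 mm high, loose; origin at the centre of its underside. Leave it alone.
- tub: White sauce bowl, 80 mm across, 45 mm high, loose; origin at the centre of its underside. Leave it alone.

How it is judged:
By the outcome, as a careful person would: the job done as asked, in the order asked, and still so for the second after the job is handed in, while the arm keeps its last pose, push and grip.
It also fails if it takes over 64 s, if anything falls off the work surface, if the arm or the gripper's body presses on something with over 40 N, if the wrist force passes 120 N, or if a joint passes its speed limit or range.

ROBOT

A 6-joint arm with a two-finger parallel gripper is mounted at the origin on the work surface. World frame = base frame: x ahead of the robot, y to its left, z up, the work surface at z = 0. Lengths are in m, angles in rad, forces in N, time in s.
With the tool pointing down it reaches from about 0.275 to 0.85 m from the base axis. Payload 19 kg.
Tool frame: the origin (TCP) lies at the very end of the fingers, on their centre line; the grasp point (between the pads) lies 19 mm behind it; z points along the fingers, y is the direction in which the jaws open and shut (so a half turn about z gives the same grasp; the last joint's range is limited). The gripper opens to 85 mm and grips with 20 to 120 N. Pads are 22 mm wide; open, the fingers measure 114 mm over their backs; the gripper's body (76 mm by 85 mm) begins 54 mm behind the grasp point. The pads swing forward as they close: fully open they stand 13 mm farther back than shut.
Start: joints at [-1.282, 0.15, 1.437, -0, 1.554, -0.134], TCP at [0.236, -0.524, 0.231] pointing down, gripper open.
Joint ranges: [-2.8, 2.8], [-0.68, 2.1], [0.12, 2.68], [-1.39, 4.53], [0.16, 2.79], [-2.81, 2.81]. Speed limits (rad/s): [1.89, 1.89, 2.22, 3.01, 3.01, 3.01].

INTERFACE

Orientations are given as a 3x3 rotation matrix whose columns are the frame's x, y, z axes.
In Python, from plant import robot gives the robot as it stands.
- The arm moves only by the tool play_rows, never from a script. Its argument "deltas" is one flat list of numbers, 7 for each row, row after row: the shift along the tool's x, y, z in mm, then the turn, a rotation vector about the tool's x, y, z in rad, then the closure, from 0 (fully open) to 1 (shut). A call has 1 to 10 rows; each row is the pose to reach, as a shift and turn from the pose commanded when the call began, along the tool's axes at that moment; what a row does not reach only later rows make up. A row lasts 1/12 s, in which the tool goes at most 41.7 mm and 7.16 degrees, less where a joint would pass 70% of its speed; a pose out of reach is approached as far as the arm can. A call with a gripper value outside its range is refused whole. The fingers move at their own pace and stop on an object; "newtons" is the grip in N (left out, the last holds). Time passes only in rows, so rows that repeat a pose let the fingers close. It gives the time, the measured TCP pose, the force and the opening at its end, in the units of the state.
- robot.sense(): the state, without advancing time (a new reading comes with each control period).
- robot.get_image(name): name is "side" or "top"; returns (picture, depth): 384x512x3 uint8, blue, green, red; 384x512 float32, m along the optical axis (not along the pixel's ray), 0 where there is no reading.
- robot.get_calibration(name): a dict with "intrinsics" (3x3 intrinsics, pixels), "xyz" and "orientation" of the camera in the world. Camera axes: x right, y down, z forward; pixel columns grow to the right and rows downward; lengths in m; the calibration is good to about 2 mm. A picture is of the moment at which its call begins. get_calibration takes no time and is no camera call.
- robot.sign_off(): hands the job in, once; it reports no verdict.
The state is a dict: "clock": time; "q": joint angles; "qvel": joint speeds; "tau": joint torques, N m; "tool_pos": TCP position; "orientation": TCP orientation; "contact_force": force on the tool from outside, world axes, zero at the start; "torque": the same for the moment, N m; "gripper_width": opening from 0.0 (shut) to 1.0 (fully open).
Only numpy, scipy, OpenCV 4.12 (cv2) and the standard library are available. Lean on these libraries where they do the work, as an engineer would, in place of code of your own. Each camera call takes 0.05 s, during which the arm holds its last target. There are 200 camera calls.

## Working session

There is one attempt and no reset: what is moved stays moved. The work goes in short steps, Python scripts to look and compute and a tool call to move; the robot and the scene stay as the last step left them, time stands still between calls to the robot, and variables do not carry over. Pictures are saved under pics/ and viewed, about 8 in all and at most 12, crops included, and the job is handed in when it is done.

Besides the shell and the picture viewer there is one more tool, called after "Call:" in YAML: its name, and indented under it one key for each argument. play_rows: Moves the arm, as the interface text tells. Its arguments: {"type":"object","properties":{"deltas":{"type":"array"},"newtons":{"type":"number"}},"required":["deltas"]}

```bash
ls; mkdir -p pics
cat > h.py <<'E'
import numpy as np, cv2
from plant import robot
def cal(n):
    c=robot.get_calibration(n); return np.array(c["intrinsics"]),np.array(c["xyz"]),np.array(c["orientation"])
def cloud(n,d):
    K,t,R=cal(n); v,u=np.indices(d.shape)
    p=np.stack([(u-K[0,2])/K[0,0]*d,(v-K[1,2])/K[1,1]*d,d],-1); return p@R.T+t
def plane(n,uv,z):
    K,t,R=cal(n); uv=np.atleast_2d(uv).astype(float)
    r=np.c_[(uv-K[:2,2])/[K[0,0],K[1,1]],np.ones(len(uv))]@R.T
    return t+r*((z-t[2])/r[:,2])[:,None]
E
python3 - <<'E'
from h import *
for n in("top","side"):
    im,d=robot.get_image(n); cv2.imwrite(f"pics/{n}0.png",im); np.save(f"{n}0.npy",d); print(n,cal(n))
s=robot.sense(); print(s)
E
```

```text
pics
top (array([[390.95715544,   0.        , 251.18506794],
       [  0.        , 390.95715544, 183.70331778],
       [  0.        ,   0.        ,   1.        ]]), array([0.55487031, 0.02226701, 1.04366337]), array([[-0.01440239, -0.99495025,  0.09933062],
       [-0.99989325,  0.01457573,  0.00101957],
       [-0.00246224, -0.09930533, -0.99505396]]))
side (array([[399.01381063,   0.        , 251.5934664 ],
       [  0.        , 399.01381063, 196.86427446],
       [  0.        ,   0.        ,   1.        ]]), array([0.36175746, 0.42936787, 0.66810192]), array([[-0.8295092 , -0.43121345,  0.35492174],
       [-0.55836548,  0.62673668, -0.54353393],
       [ 0.01193667, -0.64904244, -0.76065855]]))
{'clock': 0.1, 'q': array([-1.28200112e+00,  1.50937068e-01,  1.43793322e+00,  1.01268218e-05,
        1.55380786e+00, -1.33979111e-01]), 'qvel': array([-0.00015691, -0.00134674, -0.00292868, -0.00067615, -0.00031477,
        0.00096894]), 'tau': array([ 4.83623327e-03, -7.14384627e+01, -5.71795893e+01,  1.94954453e-05,
        7.15043963e-03, -8.61997364e-06]), 'tool_pos': array([ 0.23585222, -0.52416806,  0.23075203]), 'orientation': array([[ 9.11954267e-01,  4.10291756e-01, -2.99440100e-04],
       [ 4.10291836e-01, -9.11953684e-01,  1.04342532e-03],
       [ 1.55033305e-04, -1.07441400e-03, -9.99999411e-01]]), 'contact_force': array([ 0.42989817, -0.15760282, -0.36196   ]), 'torque': array([-0.01639895, -0.03500848,  0.00380519]), 'gripper_width': 0.9991553661601021}
```

View pics/top0.png

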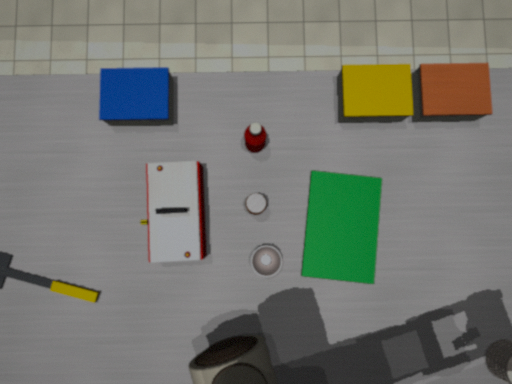

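View pics/side0.png

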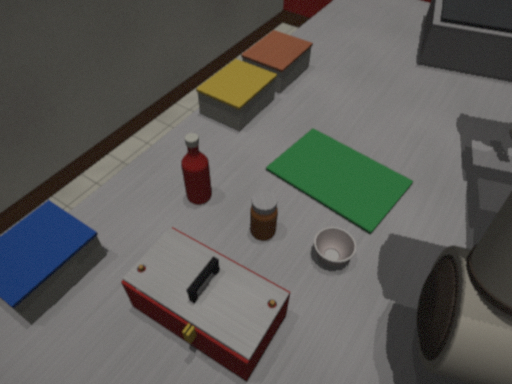

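The top view shows the dispenser on the left with its cover on: handle at about (172,210), pins at (159,168) and (187,254), yellow clip at (144,221). The board is on the right around (342,227). The bottle, shaker and bowl stand between them at (255,137), (256,203) and (267,260). Now measuring.

Run:
```python
from h import *
im=cv2.imread("pics/top0.png"); d=np.load("top0.npy"); P=cloud("top",d)
hsv=cv2.cvtColor(im,cv2.COLOR_BGR2HSV)
b,g,r=[im[...,i].astype(int) for i in range(3)]
def big(m):
    c,_=cv2.findContours(m.astype(np.uint8),cv2.RETR_EXTERNAL,cv2.CHAIN_APPROX_NONE); return max(c,key=cv2.contourArea)
def rect(c,z):
    w=plane("top",c[:,0],z)[:,:2].astype(np.float32); q=cv2.minAreaRect(w*1000); return q
G=big((g>100)&(r<60)); print("board",rect(G,.012))
reg=np.zeros(d.shape,bool); reg[150:275,130:215]=1
C=big(reg&(P[...,2]>.08)); print("top of dispenser",rect(C,.092))
W=reg&(hsv[...,1]<40)&(hsv[...,2]>120)&(P[...,2]>.08); print("cover",rect(big(W),.095))
H=reg&(P[...,2]>.12); 
if H.sum()>5: c=big(H);print("handle",H.sum(),rect(c,.137), P[H].mean(0))
dk=reg.copy(); dk[:,:]=0; dk[195:225,152:192]=1
c=big(dk&(hsv[...,2]<60)); print("handle dark",rect(c,.137))
print("z",np.median(P[220:245,165:190,2]),P[210,172],P[100,300])
br=reg&(r>b+40)&(g>b+15)&(P[...,2]>.08)
n,l,s,ce=cv2.connectedComponentsWithStats(br.astype(np.uint8))
for i in range(1,n):
    if s[i,4]>5: print("brass/yellow",ce[i],s[i],plane("top",ce[i],.1),P[l==i].mean(0))
y=reg&(g>100)&(b<80); print("yellow",y.sum(),np.argwhere(y).mean(0)[::-1],plane("top",np.argwhere(y).mean(0)[::-1],.1))
for nm,(u,v),z in(("bottle",(255,129),.17),("shaker",(256,203),.1),("bowl",(267,260),.045)): print(nm,plane("top",(u,v),z))
```

```text
board ((542.9449462890625, -212.26138305664062), (186.92889404296875, 275.5277099609375), 82.9555435180664)
top of dispenser ((587.27490234375, 221.47750854492188), (240.63473510742188, 151.92550659179688), 2.1993327140808105)
cover ((587.4970703125, 212.78460693359375), (239.8751983642578, 119.24849700927734), 2.159325361251831)
handle 207 ((587.0357055664062, 210.9269561767578), (12.04526424407959, 67.5558090209961), 2.178536891937256) [0.57989303 0.16906399 0.3387957 ]
handle dark ((586.8615112304688, 207.49124145507812), (69.4837417602539, 9.248991966247559), 89.17090606689453)
z 0.0948786242916747 [0.58705845 0.20862528 0.13133952] [ 8.87564072e-01 -1.13732952e-01  1.03669169e-04]
brass/yellow [159.18181818 167.81818182] [158 166   4   4  11] [[0.69125597 0.24686443 0.1       ]] [0.69126193 0.24688357 0.09992626]
brass/yellow [144.  221.5] [141 219   7   6  36] [[0.56153445 0.2822122  0.1       ]] [0.56154175 0.28255051 0.09876006]
brass/yellow [186.61538462 254.38461538] [185 253   4   4  13] [[0.48202381 0.17957057 0.1       ]] [0.48185481 0.1799306  0.09789044]
yellow 24 [143.45833333 221.83333333] [[0.56075539 0.28350485 0.1       ]]
bottle [[0.76715052 0.01267118 0.17      ]]
shaker [[0.60209657 0.01228721 0.1       ]]
bowl [[ 0.46094287 -0.01374416  0.045     ]]
```

Dispenser centre is about (0.587, 0.213) with yaw 0.037. Board centre is (0.543, -0.212) with its long axis at yaw -0.123. I'll add a delta helper and go above the handle.

```bash
cat > go.py <<'E'
import sys
from h import *
from scipy.spatial.transform import Rotation as Ro
x,y,z,yaw=map(float,sys.argv[1:5])   # yaw = direction of tool y; tool z straight down
s=robot.sense(); R=np.array(s["orientation"])
ty=np.array([np.cos(yaw),np.sin(yaw),0]); tz=np.array([0,0,-1.]); T=np.c_[np.cross(ty,tz),ty,tz]
d=R.T@(np.array([x,y,z])-s["tool_pos"])*1000
print("mm",d.round(1),"rot",Ro.from_matrix(R.T@T).as_rotvec().round(4),"t",s["clock"],"F",s["contact_force"].round(1),"w",round(s["gripper_width"],3),"p",s["tool_pos"].round(4))
E
python3 go.py .587 .213 .2 .037; python3 go.py .543 -.212 .2 -.123
```

```text
mm [ 622.7 -528.2   31.4] rot [-9.000e-04 -8.000e-04 -1.185e+00] t 0.1 F [ 0.4 -0.2 -0.4] w 0.999 p [ 0.2359 -0.5242  0.2308]
mm [ 408.2 -158.6   31. ] rot [-9.000e-04 -7.000e-04 -1.025e+00] t 0.1 F [ 0.4 -0.2 -0.4] w 0.999 p [ 0.2359 -0.5242  0.2308]
```

Call:
play_rows:
  deltas: [25,-21,0,0,0,-0.05,0,56,-47,0,0,0,-0.11,0,87,-74,0,0,0,-0.17,0,118,-100,0,0,0,-0.23,0,149,-126,0,0,0,-0.29,0,180,-152,0,0,0,-0.35,0,211,-179,0,0,0,-0.41,0,242,-205,0,0,0,-0.47,0,273,-231,0,0,0,-0.53,0,304,-257,0,0,0,-0.59,0]

```text
clock: 0.93
tool_pos: [0.4079, -0.1633, 0.2313]
orientation: [[0.527, 0.85, 0.0], [0.85, -0.527, 0.0], [0.0, 0.0, -1.0]]
contact_force: [0.5, -0.3, 0.1]
gripper_width: 0.999
```

```bash
python3 go.py .587 .213 .2 .037
```

```text
mm [414.1 -46.2  31.3] rot [ 1.000e-04 -0.000e+00 -5.923e-01] t 0.9333 F [ 0.5 -0.3  0.1] w 0.999 p [ 0.4079 -0.1633  0.2313]
```

Call:
play_rows:
  deltas: [40,-4,0,0,0,-0.06,0,80,-9,0,0,0,-0.12,0,120,-13,0,0,0,-0.18,0,160,-18,0,0,0,-0.24,0,200,-22,0,0,0,-0.3,0,240,-27,0,0,0,-0.36,0,280,-31,0,0,0,-0.42,0,320,-36,0,0,0,-0.48,0,360,-40,0,0,0,-0.54,0,390,-43,8,0,0,-0.592,0]

```text
clock: 1.77
tool_pos: [0.5787, 0.1915, 0.224]
orientation: [[-0.038, 0.999, 0.001], [0.999, 0.038, 0.001], [0.001, 0.001, -1.0]]
contact_force: [0.5, -0.7, 0.4]
gripper_width: 0.997
```

```bash
python3 go.py .587 .213 .108 .037
python3 - <<'E'
from h import *
im,d=robot.get_image("side"); cv2.imwrite("pics/side1.png",im[150:,80:400])
E
```

```text
mm [ 21.1   9.  116. ] rot [ 0.0014 -0.0007  0.0013] t 1.7667 F [ 0.5 -0.7  0.4] w 0.997 p [0.5787 0.1915 0.224 ]
```

Call:
play_rows:
  deltas: [12,5,10,0,0,0,0,22,9,30,0,0,0,0,22,9,50,0,0,0,0,22,9,65,0,0,0,0,22,9,80,0,0,0,0,22,9,90,0,0,0,0,22,9,100,0,0,0,0,22,9,108,0,0,0,0,22,9,116,0,0,0,0,22,9,116,0,0,0,0]

```text
clock: 2.65
tool_pos: [0.5855, 0.2104, 0.1059]
orientation: [[-0.034, 0.999, -0.002], [0.999, 0.034, -0.0], [-0.0, -0.002, -1.0]]
contact_force: [-1.0, 0.2, -0.8]
gripper_width: 1.0
```

```bash
python3 go.py .587 .213 .108 .037
python3 - <<'E'
from h import *
im,d=robot.get_image("side"); cv2.imwrite("pics/side2.png",cv2.resize(im[170:384,80:340],None,fx=2.5,fy=2.5))
E
```

```text
mm [ 2.5  1.6 -2.1] rot [-0.0015  0.0002 -0.0034] t 2.65 F [-1.   0.2 -0.8] w 1.0 p [0.5855 0.2104 0.1059]
```

View pics/side2.png

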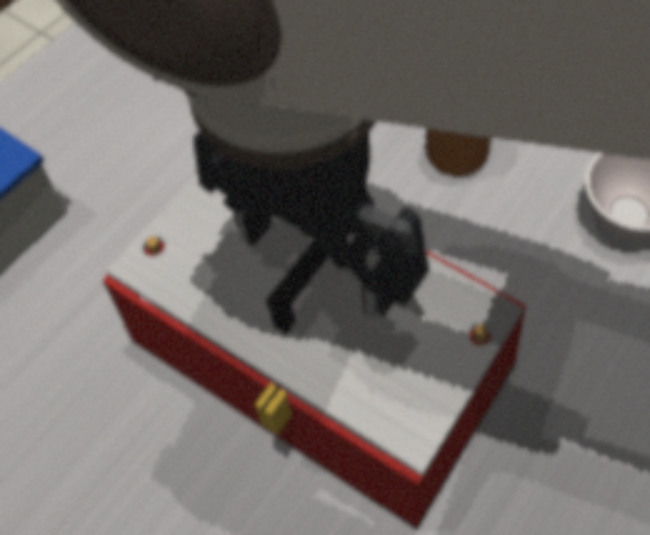

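The fingers straddle the bar handle (crop ~(295,285)), and both pins and the clip are clear. Closing.

Call:
play_rows:
  deltas: [2.5,1.5,-2,0,0,-0.003,0,2.5,1.5,-2,0,0,-0.003,0.3,2.5,1.5,-2,0,0,-0.003,0.5,2.5,1.5,-2,0,0,-0.003,0.7,2.5,1.5,-2,0,0,-0.003,0.9,2.5,1.5,-2,0,0,-0.003,1,2.5,1.5,-2,0,0,-0.003,1,2.5,1.5,-2,0,0,-0.003,1,2.5,1.5,-2,0,0,-0.003,1,2.5,1.5,-2,0,0,-0.003,1]
  newtons: 70

```text
clock: 3.53
tool_pos: [0.5875, 0.2132, 0.1096]
orientation: [[-0.037, 0.999, 0.0], [0.999, 0.037, 0.0], [0.0, 0.0, -1.0]]
contact_force: [-0.8, -1.3, 5.1]
gripper_width: 0.122
```

```bash
python3 go.py .587 .213 .108 .037
```

```text
mm [-0.2 -0.5  1.6] rot [ 0.0003 -0.0001 -0.    ] t 3.5333 F [-0.8 -1.3  5.1] w 0.122 p [0.5875 0.2132 0.1096]
```

Call:
play_rows:
  deltas: [0,0,-3,0,0,0,1,0,0,-8,0,0,0,1,0,0,-14,0,0,0,1,0,0,-22,0,0,0,1,0,0,-35,0,0,0,1,0,0,-50,0,0,0,1,0,0,-70,0,0,0,1,0,0,-95,0,0,0,1,0,0,-120,0,0,0,1,0,0,-138,0,0,0,1]

```text
clock: 4.37
tool_pos: [0.5875, 0.2133, 0.251]
orientation: [[-0.037, 0.999, 0.003], [0.999, 0.037, 0.001], [0.001, 0.003, -1.0]]
contact_force: [0.3, -0.3, -2.9]
gripper_width: 0.128
```

```bash
python3 go.py .543 -.212 .25 -.123
python3 - <<'E'
from h import *
im,d=robot.get_image("side"); cv2.imwrite("pics/side3.png",im); np.save("side3.npy",d)
im,d=robot.get_image("top"); cv2.imwrite("pics/top3.png",im)
E
```

```text
mm [-423.3  -60.2    0.6] rot [ 0.0025 -0.0008  0.16  ] t 4.3667 F [ 0.3 -0.3 -2.9] w 0.128 p [0.5875 0.2133 0.251 ]
```

View pics/side3.png

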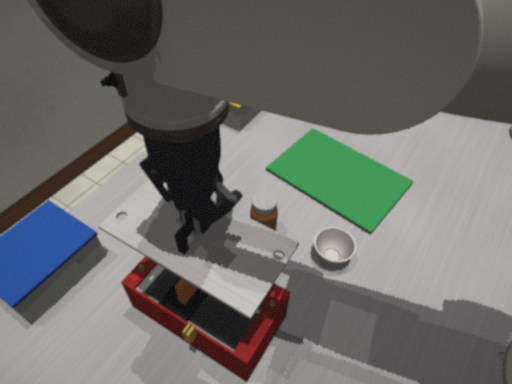

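The cover is lifted level, with its holes at (122,215) and (279,254) clear of the pins, and the orange grip shows at (185,290). Carrying it over to the board.

Call:
play_rows:
  deltas: [-6,-1,0,0,0,0.003,1,-20,-3,0,0,0,0.01,1,-42,-6,0,0,0,0.02,1,-70,-10,0,0,0,0.03,1,-100,-14,0,0,0,0.04,1,-130,-18,0,0,0,0.05,1,-160,-23,0,0,0,0.06,1,-190,-27,0,0,0,0.07,1,-220,-31,0,0,0,0.08,1,-250,-36,0,0,0,0.095,1]

```text
clock: 5.3
tool_pos: [0.5593, -0.0403, 0.2459]
orientation: [[0.059, 0.998, -0.002], [0.998, -0.059, 0.0], [0.0, -0.002, -1.0]]
contact_force: [0.5, -0.9, -5.3]
gripper_width: 0.12
```

```bash
python3 go.py .543 -.212 .25 -.123
```

```text
mm [-172.4   -6.1   -4.1] rot [-0.0022 -0.0001  0.0637] t 5.3 F [ 0.5 -0.9 -5.3] w 0.12 p [ 0.5593 -0.0403  0.2459]
```

Call:
play_rows:
  deltas: [-28,-1,0,0,0,0.01,1,-56,-2,0,0,0,0.02,1,-84,-3,0,0,0,0.03,1,-110,-4,0,0,0,0.04,1,-132,-5,0,0,0,0.05,1,-150,-6,0,0,0,0.06,1,-162,-6,0,0,0,0.064,1,-170,-6,0,0,0,0.064,1,-172,-6,0,0,0,0.064,1,-172,-6,0,0,0,0.064,1]

```text
clock: 6.13
tool_pos: [0.5444, -0.2094, 0.2468]
orientation: [[0.122, 0.993, -0.001], [0.993, -0.122, 0.001], [0.001, -0.001, -1.0]]
contact_force: [0.3, -0.4, -3.8]
gripper_width: 0.123
```

```bash
python3 go.py .543 -.212 .05 -.123
python3 - <<'E'
from h import *
im,d=robot.get_image("side"); cv2.imwrite("pics/side4.png",im); P=cloud("side",d)
hsv=cv2.cvtColor(im,cv2.COLOR_BGR2HSV)
p=robot.sense()["tool_pos"]
m=(abs(P[...,0]-p[0])<.13)&(abs(P[...,1]-p[1])<.07)&(abs(P[...,2]-p[2]+.0146)<.02)&(hsv[...,1]<40)&(hsv[...,2]>90)
Q=P[m]; A=np.c_[Q[:,:2]-p[:2],np.ones(len(Q))]; c=np.linalg.lstsq(A,Q[:,2],rcond=None)[0]
print(len(Q),"slope x,y, z0-tcp",c[:2],c[2]-p[2])
im,d=robot.get_image("top"); cv2.imwrite("pics/top4.png",im)
E
```

```text
mm [ -2.9  -1.  196.8] rot [-0.0008 -0.0005  0.0008] t 6.1333 F [ 0.3 -0.4 -3.8] w 0.123 p [ 0.5444 -0.2094  0.2468]
3102 slope x,y, z0-tcp [-0.00208264 -0.00316804] -0.01602143479110768
```

Cover is level (slope under 0.4%). Lowering it.

Call:
play_rows:
  deltas: [-1,-1,8,0,0,0,1,-2,-1,25,0,0,0,1,-3,-1,50,0,0,0,1,-3,-1,75,0,0,0,1,-3,-1,100,0,0,0,1,-3,-1,125,0,0,0,1,-3,-1,150,0,0,0,1,-3,-1,170,0,0,0,1,-3,-1,185,0,0,0,1,-3,-1,194,0,0,0,1]

```text
clock: 7.07
tool_pos: [0.5425, -0.211, 0.0509]
orientation: [[0.121, 0.993, -0.002], [0.993, -0.121, 0.001], [0.001, -0.002, -1.0]]
contact_force: [-1.0, 0.9, -3.9]
gripper_width: 0.124
```

Call:
play_rows:
  deltas: [0,0,3,0,0,0,1,0,0,6,0,0,0,1,0,0,9,0,0,0,1,0,0,11,0,0,0,1,0,0,13,0,0,0,1,0,0,14,0,0,0,1,0,0,15,0,0,0,1,0,0,16,0,0,0,1,0,0,16,0,0,0,1]

```text
clock: 7.82
tool_pos: [0.5433, -0.2122, 0.0372]
orientation: [[0.122, 0.993, -0.0], [0.993, -0.122, 0.0], [0.0, -0.0, -1.0]]
contact_force: [-0.1, -0.4, -3.4]
gripper_width: 0.119
```

```bash
python3 go.py .543 -.212 .032 -.123
```

```text
mm [ 0.1 -0.3  5.2] rot [-0.0001 -0.0001  0.0009] t 7.8167 F [-0.1 -0.4 -3.4] w 0.119 p [ 0.5433 -0.2122  0.0372]
```

Call:
play_rows:
  deltas: [0,0,1,0,0,0,1,0,0,2,0,0,0,1,0,0,3,0,0,0,1,0,0,3.5,0,0,0,1,0,0,4,0,0,0,1,0,0,4.5,0,0,0,1,0,0,5,0,0,0,1,0,0,5,0,0,0,1]

```text
clock: 8.48
tool_pos: [0.5433, -0.2121, 0.0322]
orientation: [[0.122, 0.993, -0.0], [0.993, -0.122, 0.0], [0.0, -0.0, -1.0]]
contact_force: [-0.6, 0.4, -3.3]
gripper_width: 0.127
```

Not touching yet, so I'll continue in small steps.

Call:
play_rows:
  deltas: [0,0,0.5,0,0,0,1,0,0,1,0,0,0,1,0,0,1.5,0,0,0,1,0,0,1.5,0,0,0,1]

```text
clock: 8.82
tool_pos: [0.5434, -0.2122, 0.0316]
orientation: [[0.122, 0.993, 0.0], [0.993, -0.122, -0.0], [-0.0, 0.0, -1.0]]
contact_force: [-4.2, 1.7, 9.2]
gripper_width: 0.12
```

Contact at 9 N upward. Releasing and rising.

Call:
play_rows:
  deltas: [0,0,0,0,0,0,0.8,0,0,0,0,0,0,0.6,0,0,0,0,0,0,0.4,0,0,0,0,0,0,0.2,0,0,0,0,0,0,0.1,0,0,0,0,0,0,0,0,0,0,0,0,0,0,0,0,0,0,0,0,0]

```text
clock: 9.48
tool_pos: [0.5433, -0.2122, 0.0308]
orientation: [[0.122, 0.993, -0.0], [0.993, -0.122, 0.0], [0.0, -0.0, -1.0]]
contact_force: [0.0, 0.0, 0.3]
gripper_width: 0.999
```

Call:
play_rows:
  deltas: [0,0,-5,0,0,0,0,0,0,-15,0,0,0,0,0,0,-30,0,0,0,0,0,0,-60,0,0,0,0,0,0,-95,0,0,0,0,0,0,-130,0,0,0,0,0,0,-165,0,0,0,0,0,0,-195,0,0,0,0,0,0,-210,0,0,0,0,0,0,-215,0,0,0,0]

```text
clock: 10.32
tool_pos: [0.5439, -0.2124, 0.2501]
orientation: [[0.122, 0.993, 0.005], [0.993, -0.122, -0.002], [-0.002, 0.005, -1.0]]
contact_force: [-0.8, 0.1, 0.3]
gripper_width: 0.998
```

```bash
python3 go.py .6 .15 .25 .037
python3 - <<'E'
from h import *
im,d=robot.get_image("side"); cv2.imwrite("pics/side5.png",im); np.save("side5.npy",d)
im,d=robot.get_image("top"); cv2.imwrite("pics/top5.png",im); np.save("top5.npy",d)
E
```

```text
mm [366.6  11.6  -0.5] rot [ 0.0047  0.0022 -0.1589] t 10.3167 F [-0.8  0.1  0.3] w 0.998 p [ 0.5439 -0.2124  0.2501]
```

View pics/side5.png

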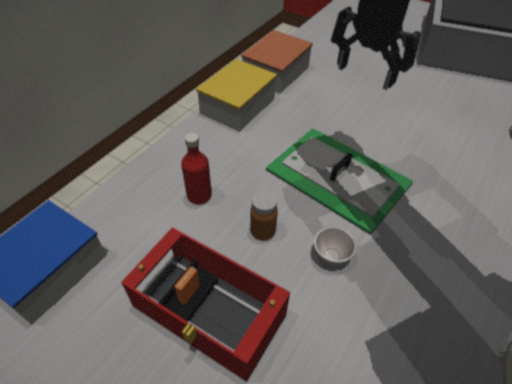

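View pics/top5.png

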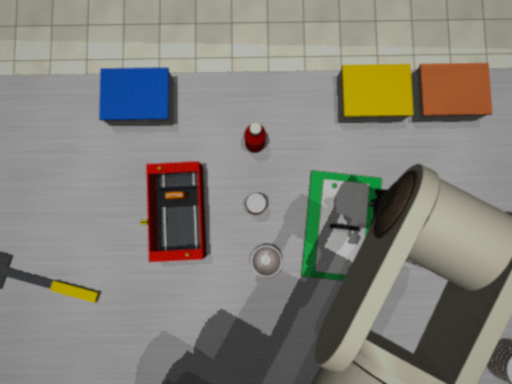

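The cover lies flat, handle up, inside the green board: handle at (340,165) in the side view and (345,227) in the top view. The other objects haven't moved. The pusher grip is at top-view (174,195) and the clip at (144,221). Measuring both, and checking that the cover rests level.

Run:
```python
from h import *
a=.037; c=np.array([.587,.2132]); Rz=np.array([[np.cos(a),np.sin(a)],[-np.sin(a),np.cos(a)]])
D=lambda w:(Rz@(np.atleast_2d(w)[:,:2]-c).T).T*1000
for n in("top","side"):
    im=cv2.imread(f"pics/{n}5.png"); hsv=cv2.cvtColor(im,cv2.COLOR_BGR2HSV); h,s,v=[hsv[...,i].astype(int) for i in range(3)]
    P=cloud(n,np.load(f"{n}5.npy")); w=D(P.reshape(-1,3)).reshape(*P.shape[:2],2)
    Z=P[...,2]
    def rep(t,m,z):
        q=np.argwhere(m)[:,::-1]
        if len(q)==0: print(n,t,"none");return
        e=D(plane(n,q,z)); print(n,t,len(q),"mean",e.mean(0).round(1),"mid",((e.min(0)+e.max(0))/2).round(1),"ext",np.ptp(e,axis=0).round(1))
    box=(abs(w[...,0])<130)&(w[...,1]>60)&(w[...,1]<90)
    rep("clip top",box&(Z>.094)&(h>18)&(h<35)&(s>100),.1)
    rep("clip top all",box&(Z>.094)&(w[...,1]>66),.1)
    inn=(abs(w[...,0])<93)&(abs(w[...,1])<58)&(Z>.076)&(Z<.088)
    rep("grip top",inn,.082)
    for i,t in enumerate(((106,30),(-106,-30))):
        m=(np.hypot(w[...,0]-t[0],w[...,1]-t[1])<9)&(Z>.096)&(Z<.108); rep(f"pin{i}",m,.101)
    if n=="side":
        m=(abs(P[...,0]-.543)<.1)&(abs(P[...,1]+.212)<.055)&(Z>.008)&(Z<.026)&(s<40)
        Q=P[m]; print("cover plane",len(Q),np.linalg.lstsq(np.c_[Q[:,:2]-[.543,-.212],np.ones(len(Q))],Q[:,2],rcond=None)[0].round(4))
    y,x=np.argwhere(box&(Z>.09)).mean(0).astype(int) if (box&(Z>.09)).any() else (0,0)
im=cv2.imread("pics/side5.png")[260:360,130:270]; cv2.imwrite("pics/crop5.png",cv2.resize(im,None,fx=5.5,fy=5.5,interpolation=cv2.INTER_CUBIC))
```

```text
top clip top 31 mean [-23.1  70. ] mid [-23.   69.9] ext [11.6 14.6]
top clip top all 27 mean [-22.8  72.6] mid [-22.8  73.5] ext [12.  12.2]
top grip top 104 mean [40.2 -1.1] mid [40.  -0.8] ext [14.1 44.6]
top pin0 12 mean [106.   28.8] mid [106.   28.8] ext [7.5 7.4]
top pin1 9 mean [-105.2  -30.8] mid [-105.2  -30.8] ext [4.9 4.9]
side clip top 94 mean [-22.8  74.7] mid [-22.8  74.2] ext [13.2 16.4]
side clip top all 98 mean [-22.6  74.4] mid [-22.8  74.2] ext [13.2 16.5]
side grip top 222 mean [39.   2.8] mid [-22.1  11.2] ext [139.5  66.6]
side pin0 21 mean [106.6  32. ] mid [106.2  32.1] ext [8.  7.8]
side pin1 25 mean [-104.8  -28. ] mid [-104.8  -27.7] ext [7.6 8.7]
cover plane 2824 [-0.001  -0.0004  0.016 ]
```

View pics/crop5.png

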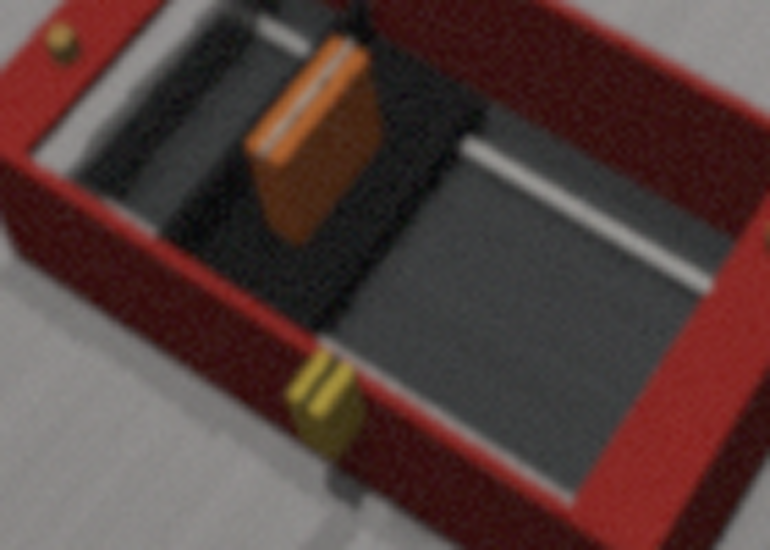

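Cover flat. The white line is at dispenser x = 40 (midway along the orange grip) and the clip line at x ≈ -23, so 63 mm of pull. Going above the grip with the jaws part closed.

```bash
python3 go.py .627 .2155 .2 .037
```

```text
mm [434.7  30.8  46.7] rot [ 0.0016  0.0007 -0.159 ] t 10.4167 F [ 0.   0.1 -0.5] w 1.0 p [ 0.5434 -0.2122  0.2469]
```

Call:
play_rows:
  deltas: [20,1,0,0,0,-0.01,0.4,60,4,0,0,0,-0.025,0.4,100,7,0,0,0,-0.04,0.4,140,10,0,0,0,-0.055,0.4,180,13,0,0,0,-0.07,0.4,220,16,0,0,0,-0.085,0.4,260,19,0,0,0,-0.1,0.4,300,22,0,0,0,-0.115,0.4,340,25,0,0,0,-0.13,0.4,380,28,0,0,0,-0.145,0.4]

```text
clock: 11.25
tool_pos: [0.6169, 0.1636, 0.2442]
orientation: [[-0.024, 1.0, -0.002], [1.0, 0.024, -0.0], [-0.0, -0.002, -1.0]]
contact_force: [1.2, -0.4, -0.4]
gripper_width: 0.596
```

```bash
python3 go.py .627 .2155 .13 .037
```

```text
mm [ 51.6  11.6 114.1] rot [-0.0022  0.0002 -0.0132] t 11.25 F [ 1.2 -0.4 -0.4] w 0.596 p [0.6169 0.1636 0.2442]
```

Call:
play_rows:
  deltas: [25,5,10,0,0,-0.01,0.4,45,10,30,0,0,-0.013,0.4,52,11,55,0,0,-0.013,0.4,52,11,80,0,0,-0.013,0.4,52,11,100,0,0,-0.013,0.4,52,11,110,0,0,-0.013,0.4,52,11,114,0,0,-0.013,0.4,52,11,114,0,0,-0.013,0.4,52,11,114,0,0,-0.013,0.4]

```text
clock: 12.0
tool_pos: [0.6275, 0.2138, 0.1327]
orientation: [[-0.036, 0.999, 0.001], [0.999, 0.036, 0.0], [0.0, 0.001, -1.0]]
contact_force: [0.6, 0.1, 0.6]
gripper_width: 0.601
```

```bash
python3 go.py .627 .2155 .056 .037;  python3 - <<'E'
from h import *
im,d=robot.get_image("side"); cv2.imwrite("pics/side6.png",cv2.resize(im[170:370,80:320],None,fx=3,fy=3))
E
```

```text
mm [ 1.7 -0.5 76.7] rot [ 0.0008 -0.0003 -0.0013] t 12.0 F [0.6 0.1 0.6] w 0.601 p [0.6275 0.2138 0.1327]
```

View pics/side6.png

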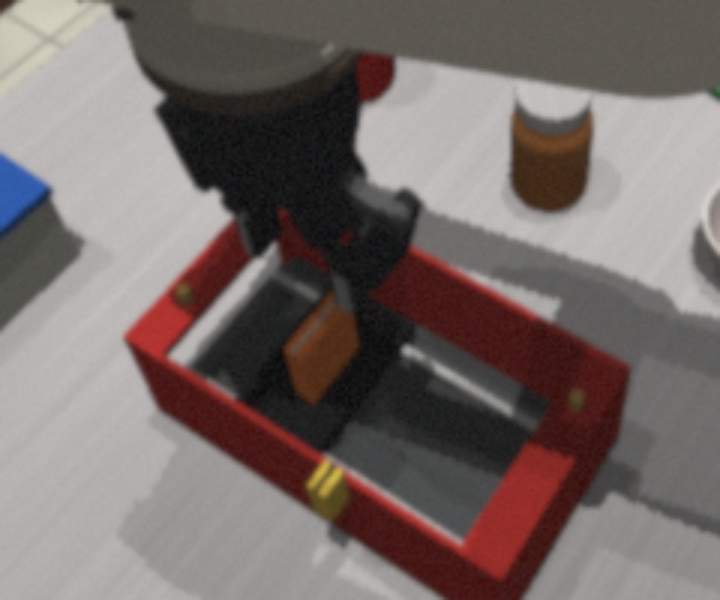

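The fingers are either side of the orange grip (crop ~(320,340)). Descending, then closing.

Call:
play_rows:
  deltas: [2,-0.5,8,0,0,0,0.4,2,-0.5,20,0,0,0,0.4,2,-0.5,32,0,0,0,0.4,2,-0.5,44,0,0,0,0.4,2,-0.5,55,0,0,0,0.4,2,-0.5,64,0,0,0,0.4,2,-0.5,71,0,0,0,0.4,2,-0.5,75,0,0,0,0.4,2,-0.5,76,0,0,0,0.4,2,-0.5,76,0,0,0,0.4]

```text
clock: 12.88
tool_pos: [0.6267, 0.2158, 0.0558]
orientation: [[-0.036, 0.999, -0.0], [0.999, 0.036, 0.0], [0.0, -0.0, -1.0]]
contact_force: [0.6, 0.7, -0.2]
gripper_width: 0.597
```

Call:
play_rows:
  deltas: [0,0,0,0,0,0,0.55,0,0,0,0,0,0,0.7,0,0,0,0,0,0,0.8,0,0,0,0,0,0,0.9,0,0,0,0,0,0,1,0,0,0,0,0,0,1,0,0,0,0,0,0,1,0,0,0,0,0,0,1]
  newtons: 90

```text
clock: 13.55
tool_pos: [0.6275, 0.2159, 0.0567]
orientation: [[-0.036, 0.999, 0.002], [0.999, 0.036, 0.001], [0.0, 0.002, -1.0]]
contact_force: [5.4, 0.9, 2.4]
gripper_width: 0.143
```

```bash
python3 go.py .5641 .2129 .057 .037
```

```text
mm [ -0.7 -63.5  -0.5] rot [ 0.0025 -0.0004 -0.001 ] t 13.55 F [5.4 0.9 2.4] w 0.143 p [0.6275 0.2159 0.0567]
```

Call:
play_rows:
  deltas: [0,-3,0,0,0,0,1,0,-9,0,0,0,0,1,0,-17,0,0,0,0,1,0,-26,0,0,0,0,1,0,-35,0,0,0,0,1,0,-44,0,0,0,0,1,0,-52,0,0,0,0,1,0,-58,0,0,0,0,1,0,-61,0,0,0,0,1,0,-62,0,0,0,0,1]

```text
clock: 14.38
tool_pos: [0.5657, 0.2135, 0.0567]
orientation: [[-0.036, 0.999, 0.004], [0.999, 0.036, 0.0], [0.0, 0.004, -1.0]]
contact_force: [12.1, -1.0, -2.9]
gripper_width: 0.146
```

Call:
play_rows:
  deltas: [0,0,0,0,0,0,1,0,0,0,0,0,0,1,0,0,0,0,0,0,1]

```text
clock: 14.63
tool_pos: [0.5661, 0.2135, 0.0567]
orientation: [[-0.036, 0.999, 0.004], [0.999, 0.036, 0.0], [0.0, 0.004, -1.0]]
contact_force: [10.9, 0.1, -0.4]
gripper_width: 0.145
```

```bash
python3 go.py .5643 .2129 .057 .037
python3 - <<'E'
from h import *
im,d=robot.get_image("side"); np.save("side7.npy",d); cv2.imwrite("pics/side7f.png",im); cv2.imwrite("pics/side7.png",cv2.resize(im[260:360,130:270],None,fx=5.5,fy=5.5,interpolation=cv2.INTER_CUBIC))
im,d=robot.get_image("top"); np.save("top7.npy",d); cv2.imwrite("pics/top7.png",im)
E
```

```text
mm [-0.6 -1.8 -0.3] rot [ 0.0036 -0.0002 -0.0011] t 14.6333 F [10.9  0.1 -0.4] w 0.145 p [0.5661 0.2135 0.0567]
```

View pics/side7.png

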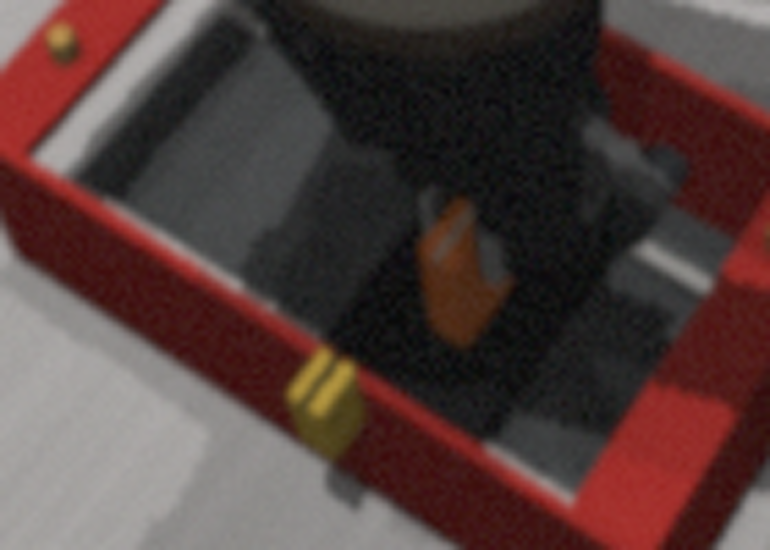

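The grip's white line runs about (440,257)–(468,207) in the crop, and the clip's black line about (311,398)–(337,356). Comparing these by ray casting, with the at-rest picture as a check.

Run:
```python
from h import *
a=.037; c=np.array([.587,.2132]); Rz=np.array([[np.cos(a),np.sin(a)],[-np.sin(a),np.cos(a)]])
D=lambda w:(Rz@(np.atleast_2d(w)[:,:2]-c).T).T*1000
px=lambda p:(np.array(p,float)+.5)/5.5-.5+[130,260]
print("rest",D(plane("side",px([(265,152),(350,45)]),.082)).round(1))
print("now",D(plane("side",px([(440,257),(468,207)]),.082)).round(1))
print("clip",D(plane("side",px([(311,398),(337,356)]),.1)).round(1))
# automatic: bright-pale pixels (line) near grip in both, by low saturation between orange
for f,lo,hi in(("side5",25,55),("side7f",-35,-8)):
    im=cv2.imread(f"pics/{f}.png"); v,u=np.indices(im.shape[:2]); q=np.c_[u.ravel(),v.ravel()]
    d=D(plane("side",q,.082)).reshape(384,512,2); b,g,r=[im[...,i].astype(int) for i in range(3)]
    yr=(d[...,1]>9)&(d[...,1]<20)&(d[...,0]>lo)&(d[...,0]<hi)
    o=yr&(r>b+40)&(r>80)
    wt=yr&(b>70)
    for t,m in(("line",wt),):
        w=np.clip(b-40,0,None)*m; print(f,t,m.sum(),[ (d[...,i]*w).sum()/w.sum() for i in (0,1)])
    dc=D(plane("side",q,.1)).reshape(384,512,2)
    cl=(abs(dc[...,0]+23)<12)&(dc[...,1]>66)&(dc[...,1]<80)&(g>110)&(b<110)&(r>b+50)
    print(f,"clip yellow",cl.sum(),dc[cl].mean(0), (dc[cl].min(0)+dc[cl].max(0))/2)
```

```text
rest [[ 40.2  22.5]
 [ 40.9 -19.4]]
now [[-22.4  21.9]
 [-20.3   5.1]]
clip [[-22.8  78.4]
 [-21.6  65.7]]
side5 line 19 [np.float64(41.19805608865385), np.float64(14.503586822502632)]
side5 clip yellow 50 [-22.54625945  73.08479149] [-22.42595547  72.87484885]
side7f line 0 [np.float64(nan), np.float64(nan)]
side7f clip yellow 53 [-22.68319451  73.24948506] [-22.55748854  72.89220989]<stdin>:16: RuntimeWarning: invalid value encountered in scalar divide
```

Both views give 63 mm between the lines. So far it has moved 61.5 mm, so I'll pull 1.5 mm more.

Call:
play_rows:
  deltas: [0,-0.5,0,0,0,0,1,0,-1,0,0,0,0,1,0,-1.5,0,0,0,0,1,0,-1.5,0,0,0,0,1,0,-1.5,0,0,0,0,1,0,-1.5,0,0,0,0,1]

```text
clock: 15.23
tool_pos: [0.5647, 0.2135, 0.0567]
orientation: [[-0.036, 0.999, 0.004], [0.999, 0.036, 0.0], [0.0, 0.004, -1.0]]
contact_force: [10.9, -0.9, -0.6]
gripper_width: 0.15
```

```bash
python3 go.py .5645 .2135 .057 .037
python3 - <<'E'
from h import *
im,d=robot.get_image("side"); cv2.imwrite("pics/side8.png",cv2.resize(im[260:360,130:270],None,fx=5.5,fy=5.5,interpolation=cv2.INTER_CUBIC))
E
```

```text
mm [ 0.  -0.2 -0.3] rot [ 0.0037 -0.0003 -0.0011] t 15.2333 F [10.9 -0.9 -0.6] w 0.15 p [0.5647 0.2135 0.0567]
```

View pics/side8.png

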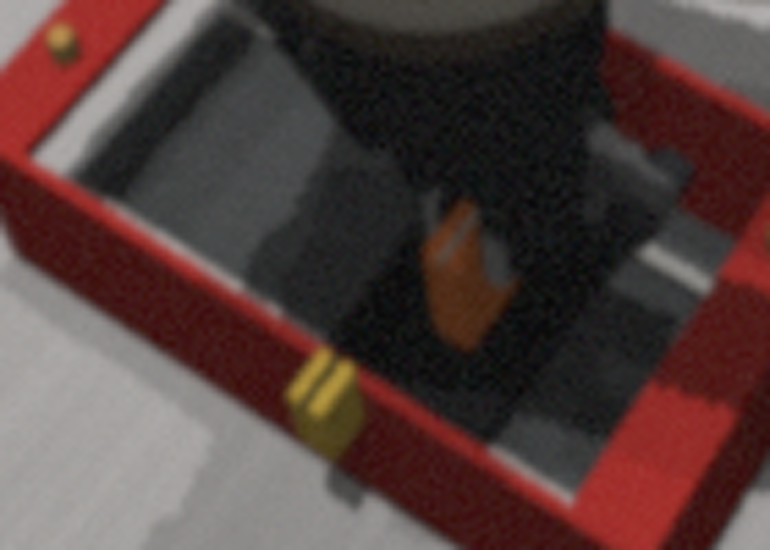

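The line moved with the tool, to about (444,260)–(470,212) in the crop. Travel is 62.8 mm and the measured force of 10.9 N matches the spring at 63 mm. Handing in.

```bash
python3 -c "
from plant import robot
print(robot.sign_off())"
```

```text
the job is handed in; nothing more can be done
None
```

The cover is off the pins and lying flat, handle up, on the green board, and I let go of it. The pusher grip is pulled back to the clip line and still held there with a 90 N grip. I handed the job in at about 15 s of the 64 s allowed.

**Cover:** After release, the picture showed it inside the board's edges, with a slope of about 0.1%. It was touching the board (9 N) before I opened the jaws.

**Pusher:** Both cameras put the white line and the clip line 63.0 mm apart. The tool moved 62.8 mm, and the 10.9 N pull matches the spring at 63 mm.

**Other objects:** The shaker, bottle and bowl had not moved in the pictures taken after placing the cover. I did not check them again at the end.

**Disagreements:** The two views differed by about 3 mm across the dispenser, which doesn't affect the line match. The white line is partly hidden by the gripper, so the last check rests mostly on tool travel and should be good to about 1 mm.

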